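Seat the seedling tray on its heated base and hold the big peg gaping over the label card

ROBOT

A 6-joint arm with a two-finger parallel gripper is mounted at the origin on the work surface. World frame = base frame: x ahead of the robot, y to its left, z up, the work surface at z = 0. Lengths are in mm, angles in rad, forces in N, time in s.
With the tool pointing down it reaches from about 400 to 925 mm from the base axis. Payload 12.5 kg.
Tool frame: the origin (TCP) lies at the very end of the fingers, on their centre line; the grasp point (between the pads) lies grip_depth behind it (grip_depth is the distance from the TCP to the grasp point, in mm); z points along the fingers, y is the line along which they close (so a half turn about z gives the same grasp; the last joint's range is limited). The gripper opens to 95 mm and grips with 3 to 60 N. Pads are 20 mm wide; open, the fingers measure 119 mm over their backs; the gripper's body (75 mm by 180 mm) begins 59 mm behind the grasp point.
Start: joints at [-1.247, 0.491, 1.559, -0, 1.092, -0.106], TCP at [260.455, -568.164, 214.661] pointing down, gripper open.
Joint ranges: [-3.1, 3.1], [-0.84, 2.19], [0.05, 2.79], [-1.13, 4.28], [0.06, 2.93], [-2.69, 2.69]. Speed limits (rad/s): [2.22, 2.22, 2.79, 3.14, 3.14, 3.14].

INTERFACE

Orientations are given as [roll, pitch, yaw] about the fixed x, y, z axes, in that order (R = Rz(yaw) Ry(pitch) Rx(roll)).
In Python, from cell import state, read_camera, job_done, grip_depth gives the robot as it stands.
- The arm moves only by the tool drive_tool, never from a script. Its argument "targets" is a list of rows, each an object with "jaw": the opening, from 0 (shut) to 1 (fully open); "travel": the shift along the tool's x, y, z in m, a list of three; "twist": the turn about the tool's z in rad. In form: [{"jaw": jaw, "travel": [tx, ty, tz], "twist": twist}, ...]. A call has 1 to 8 rows; each row is the pose to reach, as a shift and turn from the pose commanded when the call began, along the tool's axes at that moment; what a row does not reach only later rows make up. A row lasts 1/12 s, in which the tool goes at most 41.7 mm and 7.16 degrees, less where a joint would pass 70% of its speed; a pose out of reach is approached as far as the arm can. A call with a gripper value outside its range is refused whole. The fingers move at their own pace and stop on an object; the grip force is fixed at half the most. Time passes only in rows, so rows that repeat a pose let the fingers close. It gives the time, the measured TCP pose, the force, the opening and the grip force at its end, in the units of the state.
- state(): the state, without advancing time (a new reading comes with each control period).
- read_camera(name): name is "side" or "top"; returns a dict with "frame" (400x640x3 uint8, red, green, blue), "fx", "fy", "cx", "cy" (pixels), "k1" (the pictures are not rectified: a ray, as slopes to the right and down, at radius r is drawn at 1 + k1 r^2 times it, then the intrinsics apply), "R" (3x3) and "t" (3): a world point X has camera coordinates R X + t. Camera axes: x right, y down, z forward; pixel columns grow to the right and rows downward; lengths in mm; the calibration is good to about 2 mm. A picture is of the moment at which its call begins. There is no depth.
- job_done(): hands the job in; it is judged then, once.
The state is a dict: "t": time; "joints": joint angles; "qvel": joint speeds; "tau": joint torques, N m; "eef_pos": TCP position; "tcp_rot": TCP orientation; "ft_force": force on the tool from outside, world axes, zero at the start; "moment": the same for the moment, N m; "opening": opening from 0.0 (shut) to 1.0 (fully open); "grip_force": force on a finger pad.
Only numpy, scipy, OpenCV 4.12 (cv2) and the standard library are available. Lean on these libraries where they do the work, as an engineer would, in place of code of your own. Each camera call takes 0.05 s, during which the arm holds its last target. There are 200 camera calls.

TASK

Set the seedling tray down onto the heated propagator base, the right way round, so that its two foot holes drop fully over the base's locating pegs and it sits flat, and let go of it. Then squeeze open the big clothes peg that is clipped on the sowing box, take it off, and lower it astride the top edge of the tray's upright label card, near the middle. Finish there, still holding the peg squeezed wide open with one jaw either side of the card and nothing of it touching the card, so that I can slip the seed packet in; lower the tray gently and leave the other loose things on the sill where they are.

Things in the scene. Friction and masses are not known exactly. Their poses are not given: they have to be found in the camera images.
- tray: Dark grey hard-plastic six-cell seedling tray, about 0.22 kg, loose on the sill. Origin: centre of its underside; x along, y across, z up. Cells 158 x 104 mm, rim 46 mm high. A foot flange 8 mm thick at each end (202 mm over both) has a 12 mm hole, at x = +88 and -88 mm, both at y = +22 mm. It fits the base one way round only, x along base x, and starts within 0.5 rad of that. White card at its +x end.
- rib_top (a point): Middle of the top of the tray's lifting rib, for gripping across y: 78 mm above the tray's underside, over its centre. The rib is 60 mm long (x), 10 mm thick (y) and stands 32 mm proud of the rim. Axes as the tray.
- card_top (a point): Middle of the top edge of the stiff white label card that is part of the tray; x is the card's normal, y runs along the edge, z up (axes as the tray). Card 3 mm thick, 74 mm wide, 65 mm above the rim. This point is 75 mm along x from the tray's centre and 111 mm above its underside.
- base: Propagator base fixed to the sill, black with aluminium deck, 244 (x) by 120 (y) by 24 mm high. Origin: centre of its underside. Two upright locating pegs, 9 mm thick with tapered tips, stand 16 mm above the deck at x = +88 and -88 mm, both at y = +22 mm. Knob at the -x end, mains lead at the +x end.
- base_seat (a point): Centre of the base's deck, 24 mm above the sill, axes as the base. With the tray fully seated its origin lies here and its axes agree (peg play 1.5 mm).
- sowing_box: Open white hard-plastic box fixed to the sill, 90 (x) by 130 (y) by 70 mm high, walls 4 mm, three steel tins in its -x half. Origin: centre of its underside. The big peg is clipped on its +x wall.
- peg: Big lime clothes peg, 42 g, 94 mm long, 14 mm wide, clipped upright on the box's +x wall, jaws down (a smaller peg lies on the sill). Origin: on the hinge, 95 mm above the sill at the start; z up to the handles, y along the hinge, x across. Handles end 49 mm above the hinge, 40 mm over their outsides. Squeeze across x about 40 mm above the hinge. The body is jaw a's half, +x side.
- peg_lever (a joint): Angle between the peg's halves: 0 clipped on the 4 mm wall, -0.1 shut, 0.5 rad fully open: handles then parallel, 16 mm over their outsides, jaw tips 26 mm apart, each half tilted 0.25 rad. The handles take about 4 N to begin opening, 8 N to hold fully open; grip with 15 N or more to carry it.
- peg_jaw_a (a point): Inner edge of the tip of the big peg's jaw a, 45 mm below the hinge, mid-width. Axes as peg.
- peg_jaw_b (a point): Inner edge of the tip of jaw b (the other half), 45 mm below the hinge, 4 mm from jaw a at the start. Halfway between a and b is the middle of the mouth.
- opener: Bystander, leave alone: chrome bottle opener, 141 mm, lying flat. Origin under its centre.
- small_peg: Bystander, leave alone: ordinary small lime peg, 75 mm, lying flat. Origin under its centre.
- spoon_rest: Bystander, leave alone: white ceramic spoon rest, 104 mm across with a short handle, 18 mm high. Origin under its centre.
- strainer: Bystander, leave alone: steel sink strainer basket, 84 mm across, 48 mm high. Origin under its centre.
- spice_jar: Bystander, leave alone: glass jar, 46 mm across, 85 mm high. Origin under its centre.
- mug: Bystander, leave alone: blue mug, 80 mm across, 92 mm high. Origin under its centre.
- herb_pot: Bystander, leave alone: terracotta pot, 94 mm across, 78 mm high. Origin under its centre.

How it is judged:
By the outcome, as a careful person would: the job done as asked, in the order asked, and still so for the second after the job is handed in, while the arm keeps its last pose, push and grip.
It also fails if it takes over 61 s, if anything falls off the work surface, if the arm or the gripper's body presses on something with over 40 N, if the wrist force passes 120 N, or if a joint passes its speed limit or range.

## Working session

There is one attempt and no reset: what is moved stays moved. The work goes in short steps, Python scripts to look and compute and a tool call to move; the robot and the scene stay as the last step left them, time stands still between calls to the robot, and variables do not carry over. Pictures are saved under pics/ and viewed, at most 10 in all, crops included, and the job is handed in when it is done.

Besides the shell and the picture viewer there is one more tool, called as name([rows], argument=value, ...), one row to a line, values as JSON. drive_tool: Moves the arm, as the interface text tells. Its arguments: {"type":"object","properties":{"targets":{"type":"array"}},"required":["targets"]}

```bash
ls; mkdir -p pics
cat > h.py <<'E'
import numpy as np, cv2
from cell import state, read_camera, job_done, grip_depth
def snap(n):
    c=read_camera(n); return c
def ray(c,u,v):
    xd,yd=(u-c["cx"])/c["fx"],(v-c["cy"])/c["fy"]
    rd=np.hypot(xd,yd); r=rd
    for _ in range(30): r=rd/(1+c["k1"]*r*r)
    s=r/rd if rd>0 else 1
    R=np.array(c["R"]);t=np.array(c["t"])
    d=R.T@np.array([xd*s,yd*s,1.]); o=-R.T@t
    return o,d/np.linalg.norm(d)
def onz(c,u,v,z):
    o,d=ray(c,u,v); return o+d*(z-o[2])/d[2]
def tri(c1,p1,c2,p2):
    o1,d1=ray(c1,*p1);o2,d2=ray(c2,*p2)
    A=np.stack([d1,-d2],1); s=np.linalg.lstsq(A,o2-o1,rcond=None)[0]
    a,b=o1+s[0]*d1,o2+s[1]*d2
    return (a+b)/2,np.linalg.norm(a-b)
def proj(c,X):
    p=np.array(c["R"])@np.array(X,float)+np.array(c["t"]); x,y=p[0]/p[2],p[1]/p[2]
    k=1+c["k1"]*(x*x+y*y); return np.array([c["fx"]*x*k+c["cx"],c["fy"]*y*k+c["cy"]])
def save(c,fn,crop=None,s=1):
    f=c["frame"][:,:,::-1]
    if crop: x0,y0,x1,y1=crop; f=f[y0:y1,x0:x1]
    cv2.imwrite("pics/"+fn,cv2.resize(f,None,fx=s,fy=s,interpolation=cv2.INTER_CUBIC))
E
python3 - <<'E'
from h import *
import pickle
for n in("top","side"):
    c=snap(n); save(c,n+"0.png",s=1.25); pickle.dump(c,open(n+"0.pkl","wb"))
    print(n,c["fx"],c["cx"],c["cy"],c["k1"],-np.array(c["R"]).T@np.array(c["t"]),np.round(c["R"],2).tolist())
print(grip_depth,state())
E
```

```text
pics
top 508.11318178418367 318.82542484486527 195.6576956041493 -0.045821663321949244 [ 324.51186964  -11.24289737 1679.99857456] [[0.02, -1.0, -0.01], [-0.98, -0.02, -0.18], [0.18, 0.02, -0.98]]
side 410.2272454037967 319.1653528696413 202.7070006500588 0.03406094064822764 [ 264.94747665 1139.6907891   833.70535003] [[-0.96, -0.29, 0.02], [-0.17, 0.5, -0.85], [0.24, -0.82, -0.53]]
18.8 {'t': 0.1, 'joints': array([-1.24662935e+00,  4.91470562e-01,  1.55939226e+00,  8.10790031e-06,
        1.09170641e+00, -1.05575368e-01]), 'qvel': array([ 6.19897666e-04,  1.40002761e-04, -5.53273093e-04, -8.56278021e-04,
       -6.16880443e-04, -7.36932158e-05]), 'tau': array([ 4.02203310e-03, -6.13625550e+01, -2.58605504e+01,  6.94243074e-02,
        4.70013125e-02, -6.12020813e-05]), 'eef_pos': array([ 260.36426448, -567.94555382,  214.13673756]), 'tcp_rot': array([-3.14062228e+00, -1.10061969e-04,  4.29738550e-01]), 'ft_force': array([0.60149799, 0.27733178, 0.19715637]), 'moment': array([-0.00313652, -0.0069682 ,  0.01054216]), 'grip_force': 0.0, 'opening': 0.9999988473365248}
```

View pics/top0.png

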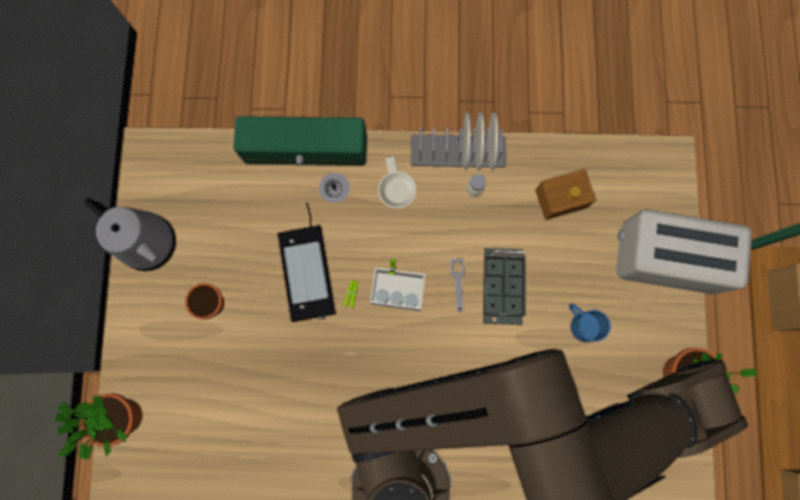

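View pics/side0.png

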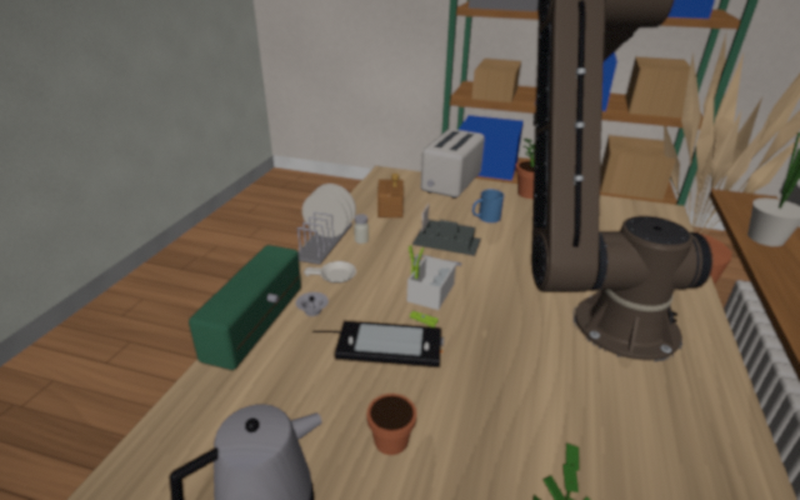

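The top view shows the base at (307,273), lead end up, the tray at (505,286), and the box at (398,290) with the peg at (393,266). In the side view the card is at (427,217). Next I'll zoom in on both views.

Run:
```python
import pickle
from h import *
t=pickle.load(open("top0.pkl","rb"));s=pickle.load(open("side0.pkl","rb"))
a=cv2.resize(t["frame"][155:275,215:435,::-1],None,fx=3.6,fy=3.6,interpolation=cv2.INTER_CUBIC)[:, :792]
cv2.imwrite("pics/topz.png",a)
b=cv2.resize(s["frame"][150:300,255:415,::-1],None,fx=4,fy=4,interpolation=cv2.INTER_CUBIC)
cv2.imwrite("pics/sidez.png",b)
# masks
def blobs(m,z,c,name,amin=60):
    n,l,st,ce=cv2.connectedComponentsWithStats(m.astype(np.uint8))
    for i in range(1,n):
        if st[i,4]<amin: continue
        cn=cv2.findContours((l==i).astype(np.uint8),0,2)[0][0]
        r=cv2.minAreaRect(cn); box=cv2.boxPoints(r)
        P=np.array([onz(c,u,v,z)[:2] for u,v in box])
        print(name,st[i],np.round(P).tolist(),"c",np.round(P.mean(0),1),"sz",np.round([np.linalg.norm(P[0]-P[1]),np.linalg.norm(P[1]-P[2])],1))
f=t["frame"].astype(int);mx=f.max(2);mn=f.min(2)
roi=np.zeros(mx.shape,bool);roi[155:275,215:435]=1
blobs((mx<75)&roi,24,t,"dark",200)
```

```text
dark [ 223  181   45   76 1131] [[651.0, 342.0], [672.0, 226.0], [434.0, 177.0], [413.0, 290.0]] c [542.5 258.9] sz [117.9 243.1]
dark [388 204  32  50 568] [[598.0, -214.0], [599.0, -316.0], [438.0, -314.0], [437.0, -213.0]] c [ 518. -264.] sz [102.3 161.2]
```

View pics/topz.png

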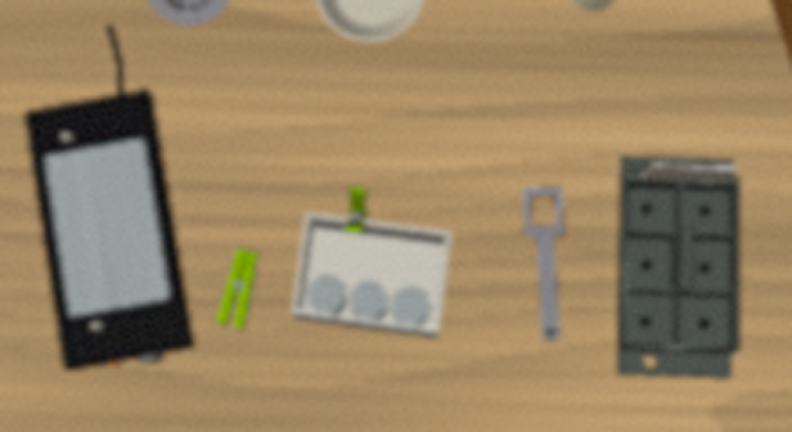

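View pics/sidez.png

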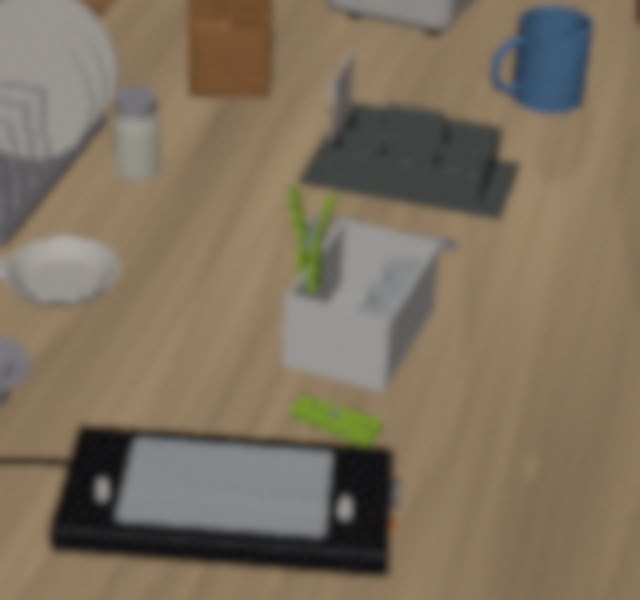

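Run:
```python
import pickle
from h import *
t=pickle.load(open("top0.pkl","rb"));s=pickle.load(open("side0.pkl","rb"))
def cen(c,x0,y0,x1,y1,fn):
    f=c["frame"][y0:y1,x0:x1].astype(int); m=fn(f); m=m.astype(np.uint8)
    n,l,st,ce=cv2.connectedComponentsWithStats(m); i=1+np.argmax(st[1:,4])
    print("   ",st[i],end=""); return ce[i]+[x0,y0], np.argwhere(l==i)[:,::-1]+[x0,y0]
T=lambda u,v,d=5:(int(215+u/3.6-d),int(155+v/3.6-d),int(215+u/3.6+d),int(155+v/3.6+d))
S=lambda u,v,d=6:(int(255+u/4-d),int(150+v/4-d),int(255+u/4+d),int(150+v/4+d))
br=lambda f:f.min(2)>95
gr=lambda f:(f[:,:,1]>f[:,:,2]+50)&(f[:,:,1]>f[:,:,0]+15)
pg=[]
for (a,b) in (((65,135),(102,489)),((95,325),(346,508))):
    pt,_=cen(t,*T(*a,4),br);ps,_=cen(s,*S(*b,5),br)
    X,e=tri(t,pt,s,ps);pg.append(X);print("peg",X.round(1),"gap",round(e,1),"top@33",onz(t,*pt,33).round(1))
d=pg[0]-pg[1];y=np.arctan2(d[1],d[0]);print("len",np.linalg.norm(d),"yaw",y)
c=(pg[0]+pg[1])/2-22*np.array([-np.sin(y),np.cos(y),0]);print("base c",c)
# deck
f=t["frame"].astype(int)
_,p=cen(t,220,185,268,250,lambda f:(f.min(2)>95)&(f[:,:,2]>=f[:,:,0]-5))
r=cv2.boxPoints(cv2.minAreaRect(p.astype(np.float32)));P=np.array([onz(t,*q,24) for q in r]);print("deck",P.mean(0).round(1),P.round(0)[:,:2].tolist())
# tray: full outline dark/greenish
wood=lambda f:(f[:,:,0]-f[:,:,2]<25)&(f.max(2)<110)
_,p=cen(t,380,195,425,264,wood)
r=cv2.boxPoints(cv2.minAreaRect(p.astype(np.float32)))
for z in(8,46):
    P=np.array([onz(t,*q,z) for q in r]);print("tray z",z,P.mean(0).round(1),P.round(0)[:,:2].tolist())
h,_=cen(t,*T(650,361,4),lambda f:f[:,:,0]-f[:,:,2]>28);print("hole@4",onz(t,*h,5).round(1))
print("hole far? dark cell pts")
for q in((646,209),(704,211),(646,264),(704,268),(645,321),(704,324)):
    print(onz(t,215+q[0]/3.6,155+q[1]/3.6,15).round(0)[:2],end=" ")
# box: rim outline white
_,p=cen(t,290,208,345,255,lambda f:(f.min(2)>120)&(f[:,:,0]-f[:,:,2]<25))
r=cv2.boxPoints(cv2.minAreaRect(p.astype(np.float32)));P=np.array([onz(t,*q,70) for q in r]);print("\nbox",P.mean(0).round(1),P.round(0)[:,:2].tolist())
g,p=cen(t,303,200,325,222,gr);print("green top bbox",p.min(0),p.max(0),g,onz(t,*g,120).round(1))
gs,p=cen(s,322,190,345,226,gr);print("green side",p.min(0),p.max(0),gs); print(tri(t,g,s,gs))
for q in((358,188),(358,230)): print("top peg ends",onz(t,215+q[0]/3.6,155+q[1]/3.6,140).round(1))
for q in((295,190),(333,197),(312,250)): print("side",(255+q[0]/4,150+q[1]/4))
```

```text
[3 4 2 2 4]    [ 4  3  3  5 14]peg [625.5 301.   31.4] gap 1.0 top@33 [625.7 300.8  33. ]
    [0 0 7 2 8]    [ 3  2  4  6 17]peg [458.5 268.7  33.4] gap 13.7 top@33 [465.4 269.6  33. ]
len 170.10366582350196 yaw 0.19125950667156583
base c [546.2170663  263.22259555  32.39966642]
    [   8    9   34   49 1292]deck [544.1 260.   24. ] [[610.0, 322.0], [627.0, 229.0], [478.0, 198.0], [461.0, 290.0]]
    [   7    4   33   61 1859]tray z 8 [ 518.5 -264.8    8. ] [[617.0, -212.0], [619.0, -319.0], [420.0, -316.0], [418.0, -212.0]]
tray z 46 [ 514.1 -259.1   46. ] [[611.0, -208.0], [612.0, -312.0], [418.0, -309.0], [416.0, -207.0]]
    [ 2  2  5  5 13]hole@4 [ 431.7 -238.3    5. ]
hole far? dark cell pts
[ 569. -236.] [ 568. -289.] [ 518. -236.] [ 516. -289.] [ 466. -234.] [ 465. -288.]     [   7    7   43   33 1024]
box [499.8  15.4  70. ] [[462.0, 83.0], [551.0, 74.0], [537.0, -53.0], [448.0, -42.0]]
    [10  7  3  7 21]green top bbox [313 207] [315 213] [314. 210.] [559.   27.7 120. ]
    [ 8 17  5 15 41]green side [330 207] [334 221] [332.53658537 214.6097561 ]
(array([554.78057899,  27.21669123,  76.34929911]), np.float64(21.503702982344276))
top peg ends [564.6  26.  140. ]
top peg ends [528.5  25.3 140. ]
side (328.75, 197.5)
side (338.25, 199.25)
side (333.0, 212.5)
```

drive_tool([
  {"jaw": 0.5, "travel": [0.362, -0.171, 0], "twist": 0.44},
  {"jaw": 0.5, "travel": [0.362, -0.171, 0], "twist": 0.44},
  {"jaw": 0.5, "travel": [0.362, -0.171, 0], "twist": 0.44},
  {"jaw": 0.5, "travel": [0.362, -0.171, 0], "twist": 0.44},
  {"jaw": 0.5, "travel": [0.362, -0.171, 0], "twist": 0.44},
  {"jaw": 0.5, "travel": [0.362, -0.171, 0], "twist": 0.44},
  {"jaw": 0.5, "travel": [0.362, -0.171, 0], "twist": 0.44},
  {"jaw": 0.5, "travel": [0.362, -0.171, 0], "twist": 0.44},
])

```text
t: 0.77
eef_pos: [474.2, -313.4, 214.5]
tcp_rot: [-3.141, 0.0, -0.01]
ft_force: [0.1, -1.3, -0.3]
opening: 0.521
grip_force: 0.0
```

drive_tool([
  {"jaw": 0.5, "travel": [0.044, -0.051, 0.0], "twist": 0},
  {"jaw": 0.5, "travel": [0.044, -0.051, 0.02], "twist": 0},
  {"jaw": 0.5, "travel": [0.044, -0.051, 0.055], "twist": 0},
  {"jaw": 0.5, "travel": [0.044, -0.051, 0.09], "twist": 0},
  {"jaw": 0.5, "travel": [0.044, -0.051, 0.12], "twist": 0},
  {"jaw": 0.5, "travel": [0.044, -0.051, 0.14], "twist": 0},
  {"jaw": 0.5, "travel": [0.044, -0.051, 0.154], "twist": 0},
  {"jaw": 0.5, "travel": [0.044, -0.051, 0.16], "twist": 0},
])

```text
t: 1.43
eef_pos: [517.0, -264.1, 52.3]
tcp_rot: [-3.14, 0.003, -0.01]
ft_force: [-0.7, -0.0, 0.3]
opening: 0.5
grip_force: 0.0
```

drive_tool([
  {"jaw": 0.3, "travel": [0, 0, 0], "twist": 0},
  {"jaw": 0.2, "travel": [0, 0, 0], "twist": 0},
  {"jaw": 0.0, "travel": [0, 0, 0], "twist": 0},
  {"jaw": 0.0, "travel": [0, 0, 0], "twist": 0},
  {"jaw": 0.0, "travel": [0, 0, 0], "twist": 0},
  {"jaw": 0.0, "travel": [0, 0, 0], "twist": 0},
])

```text
t: 1.93
eef_pos: [518.0, -264.7, 55.3]
tcp_rot: [3.141, -0.001, -0.01]
ft_force: [-1.0, 1.8, 1.5]
opening: 0.134
grip_force: 0.9
```

drive_tool([
  {"jaw": 0.0, "travel": [0, 0, 0], "twist": 0},
  {"jaw": 0.0, "travel": [0, 0, 0], "twist": 0},
  {"jaw": 0.0, "travel": [0, 0, -0.005], "twist": 0},
  {"jaw": 0.0, "travel": [0, 0, -0.02], "twist": 0},
  {"jaw": 0.0, "travel": [0, 0, -0.045], "twist": 0},
  {"jaw": 0.0, "travel": [0, 0, -0.08], "twist": 0},
  {"jaw": 0.0, "travel": [0, 0, -0.115], "twist": 0},
  {"jaw": 0.0, "travel": [0, 0, -0.15], "twist": 0},
])

```text
t: 2.6
eef_pos: [517.4, -264.6, 206.2]
tcp_rot: [-3.141, 0.001, -0.01]
ft_force: [0.3, -0.5, -1.9]
opening: 0.103
grip_force: 30.0
```

drive_tool([
  {"jaw": 0.0, "travel": [0, 0, -0.025], "twist": 0},
  {"jaw": 0.0, "travel": [0, 0, -0.04], "twist": 0},
  {"jaw": 0.0, "travel": [0, 0, -0.045], "twist": 0},
  {"jaw": 0.0, "travel": [0, 0, -0.045], "twist": 0},
])

```text
t: 2.93
eef_pos: [517.9, -264.9, 250.6]
tcp_rot: [3.14, -0.001, -0.01]
ft_force: [0.8, -0.3, -2.3]
opening: 0.102
grip_force: 30.0
```

drive_tool([
  {"jaw": 0, "travel": [0, -0.015, 0], "twist": 0},
  {"jaw": 0, "travel": [0.002, -0.045, 0], "twist": -0.02},
  {"jaw": 0, "travel": [0.004, -0.08, 0], "twist": -0.04},
  {"jaw": 0, "travel": [0.006, -0.115, 0], "twist": -0.06},
  {"jaw": 0, "travel": [0.008, -0.15, 0], "twist": -0.08},
  {"jaw": 0, "travel": [0.01, -0.185, 0], "twist": -0.1},
  {"jaw": 0, "travel": [0.012, -0.22, 0], "twist": -0.12},
  {"jaw": 0, "travel": [0.014, -0.255, 0], "twist": -0.12},
])

```text
t: 3.6
eef_pos: [533.5, -7.6, 248.0]
tcp_rot: [-3.141, 0.003, 0.111]
ft_force: [1.2, 0.1, -2.3]
opening: 0.104
grip_force: 30.0
```

drive_tool([
  {"jaw": 0, "travel": [-0.028, -0.035, 0], "twist": -0.01},
  {"jaw": 0, "travel": [-0.024, -0.07, 0], "twist": -0.03},
  {"jaw": 0, "travel": [-0.024, -0.105, 0], "twist": -0.05},
  {"jaw": 0, "travel": [-0.024, -0.14, 0], "twist": -0.07},
  {"jaw": 0, "travel": [-0.024, -0.175, 0], "twist": -0.09},
  {"jaw": 0, "travel": [-0.023, -0.21, 0], "twist": -0.098},
  {"jaw": 0, "travel": [-0.023, -0.24, 0], "twist": -0.098},
  {"jaw": 0, "travel": [-0.023, -0.26, 0], "twist": -0.098},
])

```text
t: 4.27
eef_pos: [481.4, 248.7, 247.8]
tcp_rot: [3.141, 0.003, 0.209]
ft_force: [0.0, -0.5, -1.8]
opening: 0.1
grip_force: 30.0
```

drive_tool([
  {"jaw": 0, "travel": [0, 0, 0], "twist": 0},
  {"jaw": 0, "travel": [0, 0, 0.02], "twist": 0},
  {"jaw": 0, "travel": [0, 0, 0.04], "twist": 0},
  {"jaw": 0, "travel": [0, 0, 0.055], "twist": 0},
  {"jaw": 0, "travel": [0, 0, 0.06], "twist": 0},
  {"jaw": 0, "travel": [0, 0, 0.06], "twist": 0},
])

```text
t: 4.77
eef_pos: [482.1, 245.5, 187.7]
tcp_rot: [3.141, 0.004, 0.208]
ft_force: [0.1, -0.1, -1.3]
opening: 0.1
grip_force: 30.0
```

drive_tool([
  {"jaw": 0, "travel": [0.02, 0, 0], "twist": 0},
  {"jaw": 0, "travel": [0.045, -0.001, 0.01], "twist": 0},
  {"jaw": 0, "travel": [0.064, -0.001, 0.03], "twist": 0},
  {"jaw": 0, "travel": [0.064, -0.001, 0.05], "twist": 0},
  {"jaw": 0, "travel": [0.064, -0.001, 0.06], "twist": 0},
  {"jaw": 0, "travel": [0.064, -0.001, 0.06], "twist": 0},
  {"jaw": 0, "travel": [0.064, -0.001, 0.06], "twist": 0},
])

```text
t: 5.35
eef_pos: [545.2, 260.1, 130.1]
tcp_rot: [3.141, 0.001, 0.208]
ft_force: [1.0, 0.0, -2.4]
opening: 0.103
grip_force: 30.0
```

Run:
```python
import pickle
from h import *
t=snap("top");s=snap("side");pickle.dump((t,s),open("a1.pkl","wb"));print(state()["eef_pos"],state()["tcp_rot"],state()["joints"].round(2))
a=cv2.resize(t["frame"][165:285,195:335,::-1],None,fx=3,fy=3,interpolation=cv2.INTER_CUBIC)
b=cv2.resize(s["frame"][180:300,250:390,::-1],None,fx=5,fy=5,interpolation=cv2.INTER_CUBIC)[:,:700]
a=cv2.resize(a,(420*600//600,360))
cv2.imwrite("pics/a1s.png",b);cv2.imwrite("pics/a1t.png",a)
```

```text
[545.73487809 260.34678264 131.04301596] [-3.14145893e+00 -1.71644592e-03  2.07909861e-01] [ 0.34  0.55  1.7  -0.    0.89  1.7 ]
```

View pics/a1s.png

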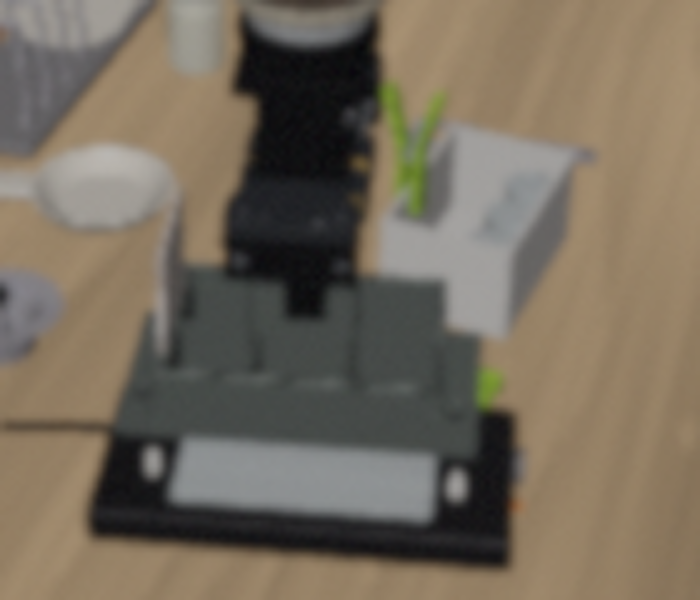

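The side view shows the tray hovering over the base: flange corners about (112,433) and (475,455), pegs at (152,460) and (456,484). Next I'll measure tray against base in this same picture.

Run:
```python
import pickle
from h import *
t,s=pickle.load(open("a1.pkl","rb"))
yaw=.208;ex=np.array([np.cos(yaw),np.sin(yaw)]);ey=np.array([-ex[1],ex[0]]);B=np.array([544.,260.])
loc=lambda P:np.array([(P[:2]-B)@ex,(P[:2]-B)@ey,P[2]]).round(1)
f=s["frame"].astype(int)
S=lambda u,v:(250+u/5,180+v/5)
g=f.mean(2)
for u,v in((300,200),(300,410),(300,480),(300,550),(120,500)): x,y=map(int,S(u,v)); print((u,v),f[y,x])
def edge(y=None,x=None,a=0,b=0):  # strongest subpixel gradient along row/col
    l=cv2.GaussianBlur(g.astype(np.float32),(3,3),.6); l=l[y,a:b] if y is not None else l[a:b,x]
    d=np.abs(np.diff(l)); i=np.argmax(d); w=d[max(0,i-1):i+2]; return a+.5+ (np.arange(max(0,i-1),i+2)*w).sum()/w.sum()
# near bottom flange edge over deck
P=np.array([(x,edge(x=x,a=262,b=272)) for x in range(288,335,2)]);L=np.polyfit(P[:,0],P[:,1],1);print("near edge res",(P[:,1]-np.polyval(L,P[:,0])).std())
# right flange end rows, left
R=np.array([(edge(y=y,a=340,b=351),y) for y in range(249,259)]);Le=np.array([(edge(y=y,a=268,b=286),y) for y in range(252,263)])
print(R[:,0].round(1),Le[:,0].round(1))
for nm,E in(("R",R),("L",Le)):
    q=np.polyfit(E[:,1],E[:,0],1); A=np.array([[1,-q[0]],[-L[0],1]]);u,v=np.linalg.solve(A,[q[1],L[1]])
    for z in (75.5,83.5): print(nm,(u,v),"z",z,loc(onz(s,u,v,z)))
# deck corners & pegs in side
m=((f.min(2)>95)).astype(np.uint8);m[:266]=0;m[288:]=0
n,l,st,ce=cv2.connectedComponentsWithStats(m)
for i in range(1,n):
    if st[i,4]>5 and st[i,0]<360 and st[i,0]>260:
        print("blob",st[i],"z32",loc(onz(s,*ce[i],32)),"top z38",loc(onz(s,ce[i][0],st[i,1],38)),"bot z24",loc(onz(s,ce[i][0],st[i,1]+st[i,3],24)))
# top: bright/odd inside tray
T=cv2.resize(t["frame"][165:285,195:335,::-1],None,fx=5,fy=5,interpolation=cv2.INTER_CUBIC);cv2.imwrite("pics/a1t5.png",T)
```

```text
(300, 200) [32 35 37]
(300, 410) [70 75 73]
(300, 480) [142 146 147]
(300, 550) [78 66 51]
(120, 500) [24 22 24]Traceback (most recent call last):
  File "<stdin>", line 14, in <module>
  File "<stdin>", line 12, in edge
ValueError: operands could not be broadcast together with shapes (3,) (2,)
```

Run:
```python
import pickle
from h import *
t,s=pickle.load(open("a1.pkl","rb"))
T=cv2.resize(t["frame"][165:285,195:335,::-1],None,fx=5,fy=5,interpolation=cv2.INTER_CUBIC);cv2.imwrite("pics/a1t5.png",T)
yaw=.208;ex=np.array([np.cos(yaw),np.sin(yaw)]);ey=np.array([-ex[1],ex[0]]);B=np.array([544.,260.])
loc=lambda P:np.array([(P[:2]-B)@ex,(P[:2]-B)@ey,P[2]]).round(1)
f=s["frame"].astype(int);g=cv2.GaussianBlur(f.mean(2).astype(np.float32),(3,3),.6)
def edge(l,a,b):
    d=np.abs(np.diff(l[a:b]));d=np.where(d>=.4*d.max(),d,0);i=np.argmax(d);k=np.arange(len(d));w=d*(abs(k-i)<2);return a+.5+(k*w).sum()/w.sum()
P=np.array([(x,edge(g[:,x],261,273)) for x in range(290,334,2)]);L=np.polyfit(P[:,0],P[:,1],1);print("near",L,P[:,1].round(1))
R=np.array([(edge(g[y],340,352),y) for y in range(249,259)]);Le=np.array([(edge(g[y],266,286),y) for y in range(252,263)])
print(R[:,0].round(1),Le[:,0].round(1))
for nm,E in(("R",R),("L",Le)):
    q=np.polyfit(E[:,1],E[:,0],1); A=np.array([[1,-q[0]],[-L[0],1]]);u,v=np.linalg.solve(A,[q[1],L[1]])
    for z in (75.5,83.5): print(nm,u.round(1),v.round(1),loc(onz(s,u,v,z)))
m=((f.min(2)>95)).astype(np.uint8);m[:266]=0;m[288:]=0
n,l,st,ce=cv2.connectedComponentsWithStats(m)
for i in range(1,n):
    if st[i,4]>5 and 260<st[i,0]<360:
        print("blob",st[i],"z32",loc(onz(s,*ce[i],32)),"top z38",loc(onz(s,ce[i][0],st[i,1],38)),"bot z24",loc(onz(s,ce[i][0],st[i,1]+st[i,3],24)))
```

```text
near [7.14278217e-02 2.46475585e+02] [267.4 267.4 267.5 267.5 267.6 267.6 268.3 268.4 268.4 268.4 268.5 268.6
 268.6 269.3 269.4 269.4 269.4 269.5 269.6 269.6 270.3 270.4]
[345.6 345.6 345.5 345.5 345.5 345.5 345.4 344.7 344.7 344.7] [275.6 275.5 275.4 275.3 274.5 274.4 273.6 273.5 273.3 272.6 272.5]
R 343.2 271.0 [-94.7  50.2  75.5]
R 343.2 271.0 [-94.7  59.4  83.5]
L 271.1 265.8 [106.9  50.5  75.5]
L 271.1 265.8 [104.8  59.7  83.5]
blob [284 267  53  17 710] z32 [-1.9 28.6 32. ] top z38 [ 1.2  0.2 38. ] bot z24 [-4.9 56.4 24. ]
blob [354 266  29  22 576] z32 [-164.4   15.4   32. ] top z38 [-164.4  -22.5   38. ] bot z24 [-164.6   55.2   24. ]
blob [279 270   3   5  15] z32 [87.7 24.7 32. ] top z38 [87.8 22.9 38. ] bot z24 [87.3 28.5 24. ]
blob [339 274   4   6  18] z32 [-88.3  25.8  32. ] top z38 [-87.8  21.   38. ] bot z24 [-88.9  30.7  24. ]
```

View pics/a1t5.png

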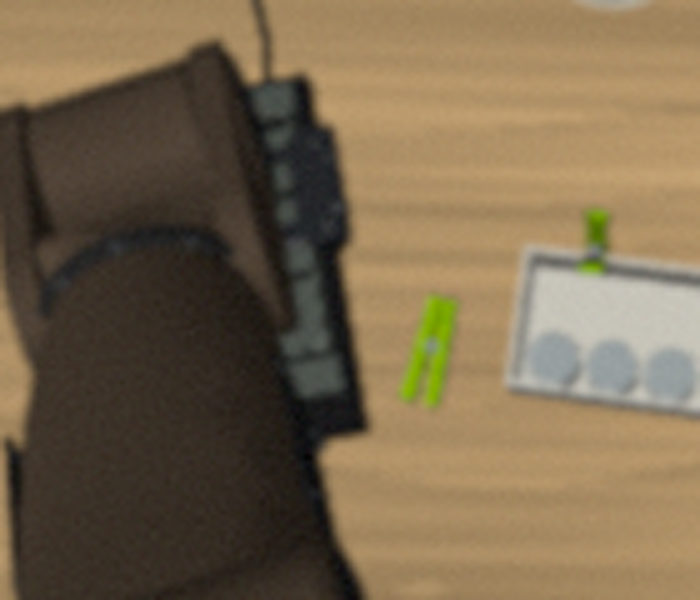

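Top view: the arm hides most of the tray, so I'll rely on the side view. I'll lower the tray to just above the pegs and re-measure its flange corners against the base corners.

drive_tool([
  {"jaw": 0, "travel": [-0.002, 0, 0.01], "twist": 0},
  {"jaw": 0, "travel": [-0.002, 0, 0.02], "twist": 0},
  {"jaw": 0, "travel": [-0.002, 0, 0.027], "twist": 0},
  {"jaw": 0, "travel": [-0.002, 0, 0.027], "twist": 0},
  {"jaw": 0, "travel": [-0.002, 0, 0.027], "twist": 0},
])

```text
t: 5.87
eef_pos: [543.3, 259.7, 102.0]
tcp_rot: [3.141, 0.001, 0.208]
ft_force: [0.2, 0.1, -2.0]
opening: 0.104
grip_force: 30.0
```

Run:
```python
import pickle
from h import *
s=snap("side");pickle.dump(s,open("a2.pkl","wb"));st=state();print(st["eef_pos"].round(1),st["tcp_rot"].round(3))
a=cv2.resize(s["frame"][225:300,255:365,::-1],None,fx=7.2,fy=7.2,interpolation=cv2.INTER_CUBIC)
for i in range(0,110,10): cv2.line(a,(int(i*7.2),0),(int(i*7.2),8 if i%50 else 20),(0,0,255),1)
cv2.imwrite("pics/a2.png",a)
```

```text
[543.6 259.8 102.4] [3.141 0.    0.208]
```

View pics/a2.png

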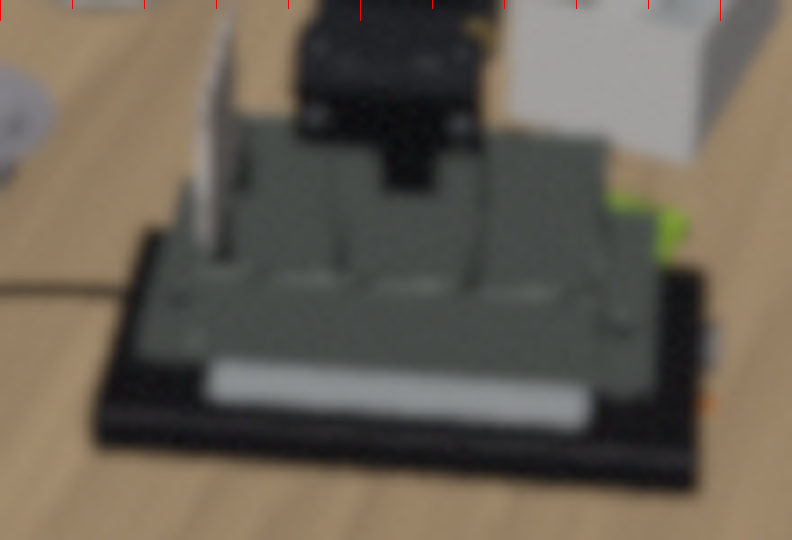

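```bash
cat > m.py <<'E'
from h import *
yaw=.208;ex=np.array([np.cos(yaw),np.sin(yaw)]);ey=np.array([-ex[1],ex[0]]);B=np.array([544.,260.])
loc=lambda P:np.array([(P[:2]-B)@ex,(P[:2]-B)@ey,P[2]]).round(1)
def run(s,zb):
    f=s["frame"].astype(np.float32);g=f.mean(2);U=lambda u:255+u/7.2-.5;V=lambda v:225+v/7.2-.5
    def cross(p0,p1,n=80):   # half-level crossing along segment in picture coords
        k=np.linspace(0,1,n);u=U(p0[0])+k*(p1[0]-p0[0])/7.2;v=V(p0[1])+k*(p1[1]-p0[1])/7.2
        l=cv2.remap(g,u.astype(np.float32)[None],v.astype(np.float32)[None],cv2.INTER_LINEAR)[0]
        a,b=l[:8].mean(),l[-8:].mean();i=np.argmax((l-(a+b)/2)*np.sign(b-a)>0);return u[i],v[i]
    fit=lambda P:cv2.fitLine(np.float32(P),cv2.DIST_HUBER,0,.01,.01).ravel()
    def inter(a,b):
        s_=np.linalg.solve(np.array([[a[0],-b[0]],[a[1],-b[1]]]),[b[2]-a[2],b[3]-a[3]])[0];return a[2]+s_*a[0],a[3]+s_*a[1]
    return cross,fit,inter
E
python3 - <<'E'
import pickle
from m import *
s=pickle.load(open("a2.pkl","rb"));zb=102.4-55.3
cross,fit,inter=run(s,zb)
near=fit([cross((u,335+.07*(u-150)),(u,380+.07*(u-150))) for u in list(range(155,200,6))+list(range(600,645,6))])
R=fit([cross((640,v),(678,v)) for v in range(330,385,6)])
L=fit([cross((118+(350-v)*.4,v),(165+(350-v)*.4,v)) for v in range(300,348,6)])
for n,e in(("R",R),("L",L)): q=inter(near,e);print(n,np.round(q,1),loc(onz(s,*q,zb)))
# base bottom outline corners at z=0
bb=fit([cross((u,425+.072*(u-100)),(u,475+.072*(u-100))) for u in range(130,670,20)])
bR=fit([cross((680,v),(715,v)) for v in list(range(425,480,6))])
bL=fit([cross((115,v),(75,v)) for v in range(412,440,4)])
for n,e in(("bR",bR),("bL",bL)): q=inter(bb,e);print(n,np.round(q,1),loc(onz(s,*q,0)))
E
```

```text
R [345.5 279.9] [-102.4   54.3   47.1]
L [273.3 274.4] [101.3  53.5  47.1]
bR [351.6 293.8] [-122.4   57.7    0. ]
bL [267.3 287. ] [120.1  56.3  -0. ]
```

drive_tool([
  {"jaw": 0, "travel": [-0.0005, 0.0005, 0.004], "twist": 0},
  {"jaw": 0, "travel": [-0.0005, 0.0005, 0.008], "twist": 0},
  {"jaw": 0, "travel": [-0.0005, 0.0005, 0.01], "twist": 0},
  {"jaw": 0, "travel": [-0.0005, 0.0005, 0.011], "twist": 0},
  {"jaw": 0, "travel": [-0.0005, 0.0005, 0.011], "twist": 0},
])

```text
t: 6.33
eef_pos: [543.1, 259.2, 91.3]
tcp_rot: [3.141, 0.0, 0.208]
ft_force: [1.2, 0.3, -2.7]
opening: 0.103
grip_force: 30.0
```

drive_tool([
  {"jaw": 0, "travel": [0, 0, 0.0015], "twist": 0},
  {"jaw": 0, "travel": [0, 0, 0.003], "twist": 0},
  {"jaw": 0, "travel": [0, 0, 0.004], "twist": 0},
  {"jaw": 0, "travel": [0, 0, 0.004], "twist": 0},
])

```text
t: 6.67
eef_pos: [543.1, 259.3, 87.4]
tcp_rot: [-3.141, 0.0, 0.207]
ft_force: [-0.3, 2.3, -1.7]
opening: 0.104
grip_force: 30.0
```

drive_tool([
  {"jaw": 0, "travel": [0, 0, 0.001], "twist": 0},
  {"jaw": 0, "travel": [0, 0, 0.002], "twist": 0},
  {"jaw": 0, "travel": [0, 0, 0.003], "twist": 0},
  {"jaw": 0, "travel": [0, 0, 0.003], "twist": 0},
])

```text
t: 7.0
eef_pos: [543.1, 259.3, 84.4]
tcp_rot: [-3.141, 0.0, 0.208]
ft_force: [-1.7, 3.1, -2.2]
opening: 0.102
grip_force: 30.0
```

drive_tool([
  {"jaw": 0, "travel": [-0.0002, -0.0007, 0.001], "twist": 0},
  {"jaw": 0, "travel": [-0.0002, -0.0007, 0.002], "twist": 0},
  {"jaw": 0, "travel": [-0.0002, -0.0007, 0.003], "twist": 0},
  {"jaw": 0, "travel": [-0.0002, -0.0007, 0.004], "twist": 0},
  {"jaw": 0, "travel": [-0.0002, -0.0007, 0.004], "twist": 0},
])

```text
t: 7.42
eef_pos: [542.8, 259.8, 80.4]
tcp_rot: [3.141, 0.0, 0.208]
ft_force: [-1.0, 0.6, -2.3]
opening: 0.107
grip_force: 30.0
```

drive_tool([
  {"jaw": 0, "travel": [0, 0, 0.0005], "twist": 0},
  {"jaw": 0, "travel": [0, 0, 0.001], "twist": 0},
  {"jaw": 0, "travel": [0, 0, 0.0015], "twist": 0},
  {"jaw": 0, "travel": [0, 0, 0.0015], "twist": 0},
  {"jaw": 0, "travel": [0, 0, 0.0015], "twist": 0},
])

```text
t: 7.83
eef_pos: [542.9, 259.8, 79.2]
tcp_rot: [3.141, -0.0, 0.208]
ft_force: [-1.5, 0.2, 0.5]
opening: 0.101
grip_force: 30.0
```

drive_tool([
  {"jaw": 0.15, "travel": [0, 0, 0], "twist": 0},
  {"jaw": 0.25, "travel": [0, 0, 0], "twist": 0},
  {"jaw": 0.35, "travel": [0, 0, 0], "twist": 0},
  {"jaw": 0.45, "travel": [0, 0, 0], "twist": 0},
  {"jaw": 0.5, "travel": [0, 0, 0], "twist": 0},
  {"jaw": 0.5, "travel": [0, 0, -0.01], "twist": 0},
  {"jaw": 0.5, "travel": [0, 0, -0.03], "twist": 0},
  {"jaw": 0.5, "travel": [0, 0, -0.06], "twist": 0},
])

```text
t: 8.5
eef_pos: [541.9, 259.5, 138.5]
tcp_rot: [3.141, 0.004, 0.208]
ft_force: [0.2, 0.5, -0.6]
opening: 0.497
grip_force: 0.0
```

drive_tool([
  {"jaw": 0.7, "travel": [0, 0, -0.04], "twist": 0},
  {"jaw": 0.7, "travel": [0, 0, -0.08], "twist": 0},
  {"jaw": 0.7, "travel": [0, 0.04, -0.11], "twist": 0},
  {"jaw": 0.7, "travel": [0, 0.08, -0.11], "twist": -0.12},
  {"jaw": 0.7, "travel": [0, 0.12, -0.11], "twist": -0.24},
  {"jaw": 0.7, "travel": [0, 0.16, -0.11], "twist": -0.36},
  {"jaw": 0.7, "travel": [0, 0.16, -0.11], "twist": -0.48},
  {"jaw": 0.7, "travel": [0, 0.16, -0.11], "twist": -0.6},
])

```text
t: 9.17
eef_pos: [576.3, 100.4, 250.1]
tcp_rot: [3.141, -0.0, 0.809]
ft_force: [-1.2, 0.2, 0.0]
opening: 0.7
grip_force: 0.0
```

Run:
```python
import pickle
from m import *
s=snap("side");t=snap("top");pickle.dump((t,s),open("a3.pkl","wb"));st=state();print(st["eef_pos"].round(1),st["tcp_rot"].round(3))
a=cv2.resize(s["frame"][190:300,255:365,::-1],None,fx=5.4,fy=5.4,interpolation=cv2.INTER_CUBIC)
cv2.imwrite("pics/a3.png",a)
gr=lambda f:(f[:,:,1]>f[:,:,2]+50)&(f[:,:,1]>f[:,:,0]+15)
for n,c in(("s",s),("t",t)):
    m=gr(c["frame"].astype(int)).astype(np.uint8);k,l,q,ce=cv2.connectedComponentsWithStats(m)
    for i in range(1,k):
        if q[i,4]>5:print(n,q[i],ce[i].round(1))
# predicted pixels of peg at wall for y_box guesses
by=-.105;bx=np.array([np.cos(by),np.sin(by)]);bn=np.array([-bx[1],bx[0]])
for yy in(10,15,20):
    w=np.array([499.8,15.4])+43*bx+yy*bn
    print(yy,w.round(1),[proj(s,[*w,z]).round(1).tolist() for z in(60,95,144)],[proj(t,[*w,z]).round(1).tolist() for z in(95,144)])
```

```text
[575.9 102.5 249.9] [ 3.141 -0.     0.807]
s [328 198   3  12  14] [328.9 203.6]
s [330 203   7  19  47] [332.7 213.7]
s [339 252  11   9  64] [343.4 256. ]
s [452 356  10  36 261] [456.8 373.5]
t [313 207   3   7  20] [314.  210.2]
t [311 217   5   3  12] [312.8 218.1]
t [554 283  30  21 325] [568.9 293.6]
t [593 295  12   6  61] [598.7 297.8]
t [552 300  13  17 110] [558.4 307.8]
t [546 306   9   8  43] [549.9 310. ]
t [579 306  12   9  62] [584.6 310. ]
t [565 313  19  15 164] [572.7 319.8]
t [ 60 317  30  34 496] [ 74.9 332.9]
t [ 45 323  17  23 190] [ 52.2 334.7]
t [ 47 344  20  21 135] [ 56.  354.7]
t [ 94 344   7   9  38] [ 96.8 348.1]
t [ 83 353   5  11  38] [ 85.  357.9]
t [ 63 356  11  11  85] [ 67.6 360.9]
10 [543.6  20.8] [[333.0, 217.5], [333.3, 208.8], [333.9, 196.2]] [[316.2, 216.1], [316.0, 213.8]]
15 [544.1  25.8] [[332.4, 218.3], [332.8, 209.6], [333.3, 196.9]] [[314.7, 215.9], [314.3, 213.6]]
20 [544.7  30.8] [[331.9, 219.0], [332.2, 210.3], [332.7, 197.7]] [[313.1, 215.7], [312.7, 213.4]]
```

View pics/a3.png

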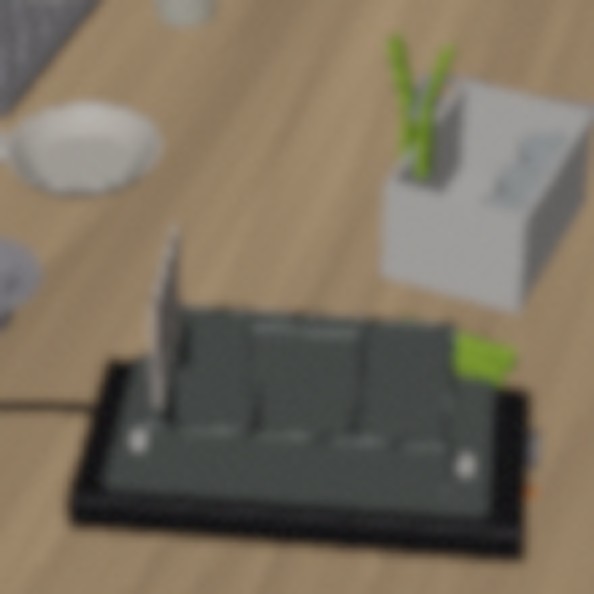

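The picture shows the tray flat on the base, with both pegs through the foot holes at (138,440) and (466,465). The big peg's handles are at (395,38) and (447,45), so I'll go there next.

drive_tool([
  {"jaw": 0.8, "travel": [-0.03, 0.012, 0], "twist": -0.12},
  {"jaw": 0.8, "travel": [-0.06, 0.023, 0], "twist": -0.24},
  {"jaw": 0.8, "travel": [-0.076, 0.029, 0], "twist": -0.36},
  {"jaw": 0.8, "travel": [-0.076, 0.029, 0], "twist": -0.48},
  {"jaw": 0.8, "travel": [-0.076, 0.029, 0], "twist": -0.6},
  {"jaw": 0.8, "travel": [-0.076, 0.029, 0.02], "twist": -0.656},
  {"jaw": 0.8, "travel": [-0.076, 0.029, 0.05], "twist": -0.656},
  {"jaw": 0.8, "travel": [-0.076, 0.029, 0.08], "twist": -0.656},
])

```text
t: 9.93
eef_pos: [544.5, 28.9, 169.4]
tcp_rot: [3.139, -0.0, 1.458]
ft_force: [0.9, -0.5, -0.4]
opening: 0.8
grip_force: 0.0
```

drive_tool([
  {"jaw": 0.8, "travel": [0, 0, 0.01], "twist": 0},
  {"jaw": 0.8, "travel": [0, 0, 0.01], "twist": 0},
])

```text
t: 10.1
eef_pos: [543.3, 28.9, 157.5]
tcp_rot: [-3.138, 0.0, 1.46]
ft_force: [0.4, -0.2, -0.0]
opening: 0.8
grip_force: 0.0
```

Run:
```python
import pickle
from h import *
s=snap("side");st=state();print(st["eef_pos"].round(1),st["tcp_rot"].round(3))
a=cv2.resize(s["frame"][150:240,285:385,::-1],None,fx=6.5,fy=6.5,interpolation=cv2.INTER_CUBIC)
cv2.imwrite("pics/a4.png",a)
p=st["eef_pos"];print(proj(s,p)); print("peg hinge/top proj for 544.5,27.5",proj(s,[544.5,27.5,95]),proj(s,[544.5,27.5,144]))
```

```text
[544.2  28.7 159.2] [-3.14   0.     1.461]
[333.22383903 193.3592157 ]
peg hinge/top proj for 544.5,27.5 [332.53527824 209.79690145] [333.06014598 197.16943568]
```

View pics/a4.png

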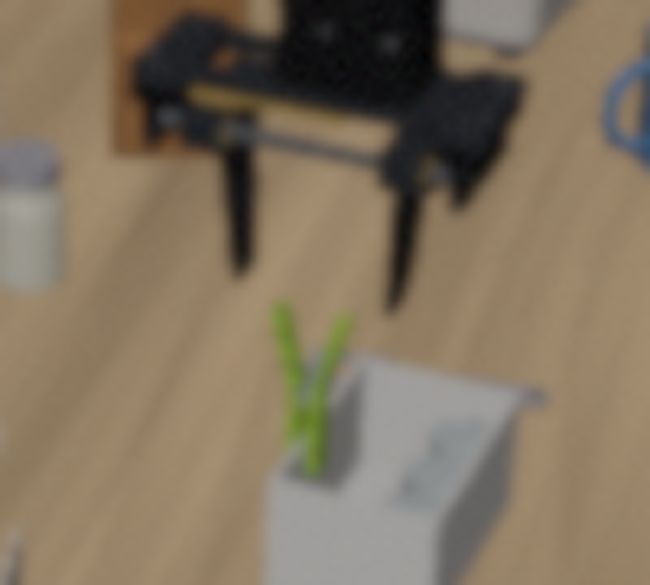

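Finger tips at (241,270) and (393,305) straddle the handles at (280,300) and (345,318), within about 2 mm of centre. I'll descend and squeeze.

drive_tool([
  {"jaw": 0.8, "travel": [-0.0015, 0.001, 0.012], "twist": 0},
  {"jaw": 0.8, "travel": [-0.0015, 0.001, 0.027], "twist": 0},
  {"jaw": 0.8, "travel": [-0.0015, 0.001, 0.039], "twist": 0},
  {"jaw": 0.8, "travel": [-0.0015, 0.001, 0.043], "twist": 0},
  {"jaw": 0.7, "travel": [-0.0015, 0.001, 0.043], "twist": 0},
  {"jaw": 0.6, "travel": [-0.0015, 0.001, 0.043], "twist": 0},
  {"jaw": 0.5, "travel": [-0.0015, 0.001, 0.043], "twist": 0},
  {"jaw": 0.4, "travel": [-0.0015, 0.001, 0.043], "twist": 0},
])

```text
t: 10.82
eef_pos: [545.5, 26.7, 117.1]
tcp_rot: [3.14, 0.0, 1.462]
ft_force: [-0.2, 0.1, -0.2]
opening: 0.577
grip_force: 0.0
```

drive_tool([
  {"jaw": 0.35, "travel": [0, 0, 0], "twist": 0},
  {"jaw": 0.3, "travel": [0, 0, 0], "twist": 0},
  {"jaw": 0.25, "travel": [0, 0, 0], "twist": 0},
  {"jaw": 0.2, "travel": [0, 0, 0], "twist": 0},
  {"jaw": 0.1, "travel": [0, 0, 0], "twist": 0},
  {"jaw": 0, "travel": [0, 0, 0], "twist": 0},
  {"jaw": 0, "travel": [0, 0, 0], "twist": 0},
  {"jaw": 0, "travel": [0, 0, 0], "twist": 0},
])

```text
t: 11.48
eef_pos: [545.0, 26.8, 116.1]
tcp_rot: [-3.142, 0.0, 1.462]
ft_force: [0.3, 0.2, -1.1]
opening: 0.157
grip_force: 30.0
```

drive_tool([
  {"jaw": 0, "travel": [0, 0, -0.005], "twist": 0},
  {"jaw": 0, "travel": [0, 0, -0.015], "twist": 0},
  {"jaw": 0, "travel": [0, 0, -0.03], "twist": 0},
  {"jaw": 0, "travel": [0, 0, -0.055], "twist": 0},
  {"jaw": 0, "travel": [0, 0, -0.08], "twist": 0},
  {"jaw": 0, "travel": [0, 0, -0.105], "twist": 0},
  {"jaw": 0, "travel": [0, 0, -0.125], "twist": 0},
  {"jaw": 0, "travel": [0, 0, -0.134], "twist": 0},
])

```text
t: 12.15
eef_pos: [545.6, 26.8, 253.7]
tcp_rot: [3.137, -0.0, 1.462]
ft_force: [-0.3, 0.3, 0.8]
opening: 0.161
grip_force: 30.0
```

drive_tool([
  {"jaw": 0, "travel": [0.02, 0.003, 0], "twist": 0},
  {"jaw": 0, "travel": [0.05, 0.008, 0], "twist": -0.05},
  {"jaw": 0, "travel": [0.085, 0.014, 0], "twist": -0.1},
  {"jaw": 0, "travel": [0.12, 0.021, 0], "twist": -0.15},
  {"jaw": 0, "travel": [0.155, 0.027, 0], "twist": -0.2},
  {"jaw": 0, "travel": [0.19, 0.033, 0], "twist": -0.25},
  {"jaw": 0, "travel": [0.22, 0.038, 0], "twist": -0.317},
  {"jaw": 0, "travel": [0.245, 0.042, 0], "twist": -0.317},
])

```text
t: 12.82
eef_pos: [613.3, 268.1, 249.8]
tcp_rot: [-3.141, -0.0, 1.784]
ft_force: [0.4, -0.3, -0.0]
opening: 0.155
grip_force: 30.0
```

drive_tool([
  {"jaw": 0, "travel": [0.01, -0.001, 0], "twist": 0},
  {"jaw": 0, "travel": [0.01, -0.001, 0.01], "twist": 0},
  {"jaw": 0, "travel": [0.01, -0.001, 0.02], "twist": 0},
  {"jaw": 0, "travel": [0.01, -0.001, 0.02], "twist": 0},
  {"jaw": 0, "travel": [0.01, -0.001, 0.02], "twist": 0},
])

```text
t: 13.23
eef_pos: [609.9, 273.9, 229.2]
tcp_rot: [-3.14, 0.0, 1.778]
ft_force: [-0.0, -0.3, -0.7]
opening: 0.157
grip_force: 30.0
```

Run:
```python
import pickle
from m import *
s=snap("side");t=snap("top");pickle.dump((t,s),open("a5.pkl","wb"));st=state();print(st["eef_pos"].round(1),st["tcp_rot"].round(3),st["grip_force"],st["opening"],loc(st["eef_pos"]))
f=s["frame"].astype(int)
m=((f[:,:,1]>f[:,:,2]+35)&(f[:,:,1]>f[:,:,0]+10));m[:150]=0;m[262:]=0;m[:,:265]=0;m[:,320:]=0
v,u=np.nonzero(m)
for r in np.unique(v): print(r,[(round(float(x),1)) for x in u[v==r]][:1],u[v==r].max(),end="; ")
a=cv2.resize(s["frame"][175:265,250:340,::-1],None,fx=6.6,fy=6.6,interpolation=cv2.INTER_CUBIC)
cv2.imwrite("pics/a5.png",a)
print("\nexpected card top",proj(s,[616.4,275.5,135]),"tips mid",proj(s,st["eef_pos"]-[0,0,66]))
```

```text
[610.4 274.3 230.4] [3.141 0.    1.778] 29.990013241767883 0.16007972134971526 [ 68.    0.3 230.4]
203 [283.0] 284; 204 [283.0] 289; 205 [283.0] 289; 206 [283.0] 290; 207 [283.0] 290; 208 [283.0] 290; 209 [283.0] 290; 210 [283.0] 289; 211 [283.0] 289; 212 [283.0] 289; 213 [284.0] 289; 214 [284.0] 289; 215 [284.0] 289; 216 [284.0] 289; 217 [284.0] 289; 218 [284.0] 289; 219 [284.0] 289; 220 [284.0] 290; 221 [284.0] 290; 222 [283.0] 290; 223 [283.0] 291; 224 [283.0] 291; 225 [283.0] 291; 226 [282.0] 292; 227 [282.0] 292; 228 [282.0] 292; 229 [282.0] 293; 230 [281.0] 293; 231 [281.0] 293; 232 [281.0] 293; 
expected card top [285.09698031 238.73806731] tips mid [286.98783415 230.41771377]
```

View pics/a5.png

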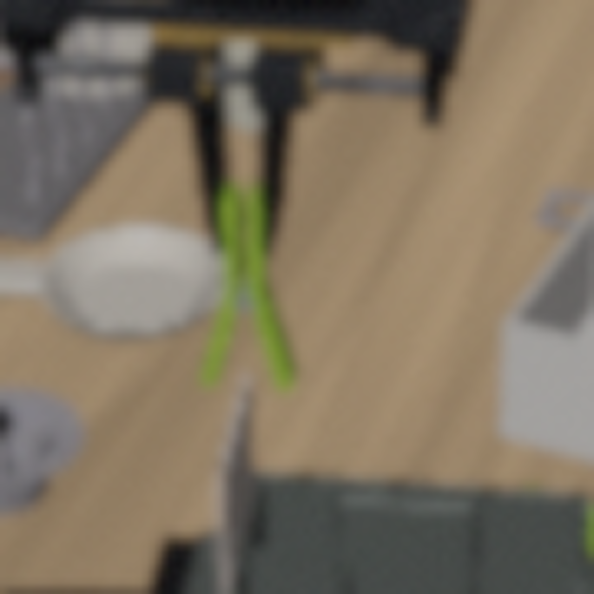

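The picture shows the peg wide open, tips at (210,380) and (288,383). The card's far top corner is at (245,375), and the peg still needs about 6 mm towards +x. I'll shift it and check numerically before lowering.

drive_tool([
  {"jaw": 0, "travel": [0, 0.003, 0], "twist": 0},
  {"jaw": 0, "travel": [0, 0.0055, 0.005], "twist": 0},
  {"jaw": 0, "travel": [0, 0.0055, 0.015], "twist": 0},
  {"jaw": 0, "travel": [0, 0.0055, 0.02], "twist": 0},
  {"jaw": 0, "travel": [0, 0.0055, 0.02], "twist": 0},
  {"jaw": 0, "travel": [0, 0.0055, 0.02], "twist": 0},
])

```text
t: 13.83
eef_pos: [615.4, 276.4, 209.4]
tcp_rot: [-3.14, 0.0, 1.78]
ft_force: [0.0, -0.1, 0.2]
opening: 0.158
grip_force: 30.0
```

Run:
```python
import pickle
from m import *
_,s3=pickle.load(open("a3.pkl","rb"))
s=snap("side");st=state();print(st["eef_pos"].round(1),loc(st["eef_pos"]))
f=s["frame"].astype(int)
m=((f[:,:,1]>f[:,:,2]+35)&(f[:,:,1]>f[:,:,0]+10));m[:150]=0;m[262:]=0;m[:,:265]=0;m[:,320:]=0
v,u=np.nonzero(m);print("rows",v.min(),v.max())
for r in range(v.max()-14,v.max()+1,2): print(r,u[v==r])
# card in unobstructed a3: light pixels per row
g=s3["frame"].astype(int);w=(g[:,:,0]-g[:,:,2]<22)&(g.min(2)>85)
for r in range(230,264,3): print(r,np.nonzero(w[r,275:300])[0]+275,end=" ")
L=lambda x,y,z:[*(B+x*ex+y*ey),z]
for x in(73,75):print(x,"far/mid/near",[proj(s,L(x,y,135)).round(1).tolist() for y in(-37,0,37)],"near bottom z70",proj(s,L(x,37,72)).round(1))
p=loc(st["eef_pos"]);print("tips pred a/b near width",[proj(s,L(p[0]+d,p[1]+7,p[2]-66)).round(1).tolist() for d in(13,-13)])
```

```text
[615.6 276.5 209.9] [ 73.5   1.4 209.9]
rows 209 238
224 [283 284 285 286 287]
226 [282 283 286 287 288]
228 [282 287 288]
230 [281 282 287 288 289]
232 [280 281 288 289 290]
234 [280 281 288 289 290]
236 [279 280 289 290 291]
238 [290 291]
230 [] 233 [] 236 [286] 239 [285 286] 242 [285] 245 [284] 248 [284] 251 [284] 254 [284] 257 [282 283 284] 260 [282 283 284] 263 [283 284] 73 far/mid/near [[287.5, 231.1], [285.5, 238.7], [283.3, 246.8]] near bottom z70 [284.  264.5]
75 far/mid/near [[286.8, 231.0], [284.8, 238.7], [282.6, 246.8]] near bottom z70 [283.3 264.5]
tips pred a/b near width [[280.1, 237.6], [289.4, 238.3]]
```

drive_tool([
  {"jaw": 0, "travel": [0, 0.0005, 0.005], "twist": 0},
  {"jaw": 0, "travel": [0, 0.0005, 0.01], "twist": 0},
  {"jaw": 0, "travel": [0, 0.0005, 0.015], "twist": 0},
  {"jaw": 0, "travel": [0, 0.0005, 0.02], "twist": 0},
  {"jaw": 0, "travel": [0, 0.0005, 0.023], "twist": 0},
  {"jaw": 0, "travel": [0, 0.0005, 0.024], "twist": 0},
  {"jaw": 0, "travel": [0, 0.0005, 0.024], "twist": 0},
  {"jaw": 0, "travel": [0, 0.0005, 0.024], "twist": 0},
])

```text
t: 14.55
eef_pos: [616.2, 276.6, 186.2]
tcp_rot: [3.141, 0.0, 1.779]
ft_force: [-0.3, -0.4, -1.4]
opening: 0.156
grip_force: 30.0
```

Run:
```python
from m import *
s=snap("side");st=state();print(st["eef_pos"].round(1),loc(st["eef_pos"]),st["ft_force"].round(1),st["opening"],st["grip_force"])
f=s["frame"].astype(int)
m=((f[:,:,1]>f[:,:,2]+35)&(f[:,:,1]>f[:,:,0]+10));w=(f[:,:,0]-f[:,:,2]<22)&(f.min(2)>85)
for r in range(226,250,2): print(r,np.nonzero(m[r,265:320])[0]+265,"card",np.nonzero(w[r,278:294])[0]+278)
```

```text
[616.2 276.6 186.3] [ 74.1   1.3 186.3] [0.6 0.1 0.2] 0.15571709084965443 29.99003916978836
226 [282 283 284 285 286 287] card []
228 [282 283 284 285 286 287] card []
230 [282 283 284 285 286 287] card []
232 [282 283 284 285 286 287] card []
234 [282 283 286 287 288] card []
236 [281 282 287 288 289] card []
238 [281 287 288 289] card []
240 [280 281 287 288 289 290] card [285 286]
242 [280 288 289 290] card [285]
244 [279 289 290 291] card [284 285]
246 [290 291] card [284]
248 [] card [284]
```

```bash
python3 -c "
from cell import job_done
print(job_done())"
```

```text
the job is handed in; nothing more can be done
None
```

The tray is seated flat on both base pegs and released, and the big clothes peg is held wide open astride the middle of the label card. The wrist force is near zero and I estimate about 5 mm clear on each side. The job is handed in at about 15 s.

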